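# Burp a jar of curing lemons

### The arm

A 6-joint arm with a two-finger parallel gripper is mounted at the origin on a cart in front of the work surface, level with it; the furniture and walls round the work are solid. World frame = base frame: x ahead of the robot, y to its left, z up, the work surface at z = 0. Lengths are in m, angles in rad, forces in N, time in s.
With the tool pointing down it reaches from about 0.4 to 0.825 m from the base axis. Payload 7 kg.
Tool frame: the origin (TCP) lies at the very end of the fingers, on their centre line; the grasp point (between the pads) lies arm.hold_point_z behind it (arm.hold_point_z is the distance from the TCP to the grasp point, in m); z points along the fingers, y is the line along which they close (so a half turn about z gives the same grasp; the last joint's range is limited). The gripper opens to 88 mm and grips with 3 to 60 N. Pads are 19 mm wide; open, the fingers measure 130 mm over their backs; the gripper's body (78 mm by 193 mm) begins 47 mm behind the grasp point.
Start: joints at [-1.058, 0.359, 0.012, 0, -1.224, -0.288], TCP at [0.15, -0.658, 0.227] pointing down, gripper open.
Joint ranges: [-3.07, 3.07], [-1.43, 2.12], [-1.02, 1.25], [-3.03, 1.67], [-3.05, -0], [-3.03, 3.03]. Speed limits (rad/s): [2.39, 2.39, 3.01, 3.14, 3.14, 3.14].

### API

Orientations are given as [roll, pitch, yaw] about the fixed x, y, z axes, in that order (R = Rz(yaw) Ry(pitch) Rx(roll)).
In Python, from station import arm gives the robot as it stands.
- The arm moves only by the tool nudge_tcp, called after "Call:" in YAML: its name, and indented under it one key for each argument. Schema: {"type":"object","properties":{"increments":{"type":"array","items":{"type":"array","prefixItems":[{"type":"number"},{"type":"array","items":{"type":"number"},"minItems":3,"maxItems":3},{"type":"number"}],"minItems":3,"maxItems":3},"minItems":1,"maxItems":20},"grip_force":{"type":"number"},"only":{"type":"string"},"quiet":{"type":"boolean"},"lines":{"type":"string"}},"required":["increments"],"additionalProperties":false}. increments is a list of rows, 1 to 20 of them, each written [opening, [dx, dy, dz], turn]: the finger opening in m, then dx, dy, dz in fractions of the full range, 1 being 0.8 m, then a turn about the tool's z in a scale on which 1.0 is 4 rad; each row is the pose to reach, as a shift and turn from the pose commanded when the call began, along the tool's axes at that moment; what a row does not reach only later rows make up. A row lasts 1/12 s, in which the tool goes at most 0.0417 m and 0.125 rad, less where a joint would pass 70% of its speed; a pose out of reach is approached as far as the arm can. The fingers move at their own pace and stop on an object; grip_force is the grip in N (left out, the last holds). Time passes only in rows, so rows that do not move let the fingers close. The tool returns the time, the measured TCP pose, the force, the opening and the grip force at its end. only (a regular expression) keeps the lines of the reply that match it, lines (a string "A,B") keeps lines A to B, and quiet returns only ok. A shift or turn number past 1, either way, is cut back to 1. Input that does not fit is refused with a message, and nothing moves.
- arm.get_state(): the state, without advancing time (a new reading comes with each control period).
- arm.grab_frame(name): name is "side" or "top"; returns the picture (384x512x3 uint8, red, green, blue); there is no depth.
- arm.camera_params(name): a dict with "fx", "fy", "cx", "cy" (pixels), "T" (4x4, takes a point from camera to world coordinates). Camera axes: x right, y down, z forward; pixel columns grow to the right and rows downward; lengths in m; the calibration is good to about 2 mm. A picture is of the moment at which its call begins. camera_params takes no time and is no camera call.
- arm.job_done(): hands the job in; it is judged then, once.
The state is a dict: "t": time; "q": joint angles; "qd": joint speeds; "joint_efforts": joint torques, N m; "eef_pos": TCP position; "ee_rot": TCP orientation; "force": force on the tool from outside, world axes, zero at the start; "moment": the same for the moment, N m; "width": finger opening in m; "gripper_force": force on a finger pad.
Only numpy, scipy, OpenCV 4.12 (cv2) and the standard library are available. Lean on these libraries where they do the work, as an engineer would, in place of code of your own. Each camera call takes 0.05 s, during which the arm holds its last target. There are 200 camera calls.

### The job

The clip-lid glass jar of curing lemons needs burping: swing the clip on its front out and up past level, clear of the rim, then lift the front of the lid until the salty, sticky seal lets go, and keep the lid only slightly open, its front edge about 3 cm above the jar's rim. Break the seal under control (the lid must never fly up to 7 cm or more) and do not drag or tip the jar or disturb the lemon, the salt bowl and the two spice jars around it. Finish while still holding the lid ajar in the gripper: do not let go, it would drop back.

Things in the scene. Friction and masses are not known exactly. Their poses are not given: they have to be found in the camera images.
- jar: clear glass jar full of lemons, dark teal collar and hinged lid, loose, 3.3 to 4.1 kg, so it stays put when the lid is pulled up. 140 mm deep (its x), 124 wide (y), rim at 118, top of closed lid at 131 mm. Origin: centre of its underside; x points from its front to its hinge side, z up. The front (-x) faces roughly towards the robot.
- lid: the jar's lid: dark teal frame 146 x 132 x 11 mm with a glass pane, 0.3 kg, hinged along the back. Origin on the hinge line; closed, its axes are the jar's. Its skirt sticks in a springy seal: lifting at the clip takes a peak of roughly 10 N when the front has risen 3 to 5 mm, then 2 to 4 N, and only its weight (2 N) beyond 18 mm. Unheld, it drops back on the seal.
- lid_angle (a joint): opening angle of the lid about its back hinge: 0 closed, growing as the front goes up; 0.20 rad lifts the front edge by 30 mm
- clip_angle (a joint): angle of the front clip about its pivot on the lid: 0 clipped (its catch under the collar's rib holds the lid), growing as the bar swings out to the front and up; free of the rib above 0.2, level near 1; stop at 1.9. Stiff: takes 1 to 2 N at the bar and stays where it is left. Pulled further up at its stop it lifts the lid: one grasp on the bar serves for both.
- clip_tab (a point): middle of the clip's pull bar: a round bar along the jar's y, 34 mm long, 9 mm thick, flat ends, on the edge of the lighter teal flap (26 mm wide). Clipped, it hangs before the jar, both ends free: take it from above by its ends; gripped lightly (20 to 50 N) it pivots between the fingers as it swings. From the pivot it lies at x -24, z -34 mm in the clip's frame (the jar's axes when clipped).
- clip_pivot (a point): pivot of the clip on the lid's front edge; the pivot line runs along the jar's y. Closed it lies at x -75, z 124 mm in the jar's frame
- lid_pivot (a point): middle of the lid's hinge line (along the jar's y), at x 78, z 122 mm in the jar's frame
- lid_front (a point): middle of the lid's front lower edge, 151 mm from the hinge line; 2 mm above the rim when closed
- lemon: loose lemon, 70 x 51 x 50 mm, on the chopping board to the left; leave alone. Origin under its centre
- salt_bowl: small white marble bowl of coarse salt, 76 mm across, 38 mm high, on the chopping board; leave alone. Origin under its centre
- spice_a: one of two loose glass spice jars with dark caps, 41 mm across, 105 mm high, behind the big jar; leave alone. Origin under its centre
- spice_b: one of two loose glass spice jars with dark caps, 41 mm across, 105 mm high, behind the big jar; leave alone. Origin under its centre
- board: dark wooden chopping board, 200 x 280 x 22 mm, fixed, to the left in front. Origin under its centre

How it is judged:
By the outcome, as a careful person would: the job done as asked, in the order asked, and still so for the second after the job is handed in, while the arm keeps its last pose, push and grip.
It also fails if it takes over 37 s, if anything falls off the work surface, if the arm or the gripper's body presses on something with over 40 N, if the wrist force passes 120 N, or if a joint passes its speed limit or range.

## Working session

There is one attempt and no reset: what is moved stays moved. The work goes in short steps, Python scripts to look and compute and a tool call to move; the robot and the scene stay as the last step left them, time stands still between calls to the robot, and variables do not carry over. Pictures are saved under pics/ and viewed, at most 10 in all, crops included, and the job is handed in when it is done.

```bash
ls; mkdir -p pics; python3 - <<'E'
from station import arm
import cv2,numpy as np
s=arm.get_state();print(s);print(arm.hold_point_z)
for n in("side","top"):
    f=arm.grab_frame(n);cv2.imwrite(f"pics/{n}0.png",f[:,:,::-1]);p=arm.camera_params(n);print(n,p["fx"],p["fy"],p["cx"],p["cy"]);print(np.round(p["T"],4))
E
```

```text
pics
station.py
{'t': 0.0, 'q': array([-1.05789823e+00,  3.59382408e-01,  1.10865364e-02, -3.76009580e-04,
       -1.22408342e+00, -2.88120308e-01]), 'qd': array([ 1.42654962e-03, -2.90803165e-04,  1.31384938e-03,  5.96745374e-05,
        1.57527356e-03, -8.43257121e-04]), 'joint_efforts': array([-3.05928961e-05, -5.82722640e+01,  2.93055940e+01,  6.99694321e+00,
        6.80347293e-03, -1.70673679e-04]), 'eef_pos': array([ 0.15034498, -0.65755623,  0.22563296]), 'ee_rot': array([ 3.13997449e+00, -1.10943863e-04, -2.91694282e+00]), 'force': array([-0.03224089, -0.38437661,  0.47108215]), 'moment': array([-0.02014648,  0.01311972, -0.019926  ]), 'gripper_force': 0.0, 'width': 0.08742120009657775}
0.0188
side 363.11695562046464 363.11695562046464 252.45114439693202 194.86485142545067
[[ 0.9999 -0.0112  0.0056  0.5686]
 [-0.0108 -0.5462  0.8376 -0.7655]
 [-0.0063 -0.8376 -0.5463  0.686 ]
 [ 0.      0.      0.      1.    ]]
top 352.11181250254157 352.11181250254157 254.66024295107943 189.78380820024185
[[-0.0042 -0.9975  0.0712  0.4928]
 [-0.9999  0.0034 -0.0113  0.1612]
 [ 0.011  -0.0712 -0.9974  1.0607]
 [ 0.      0.      0.      1.    ]]
```

View pics/side0.png

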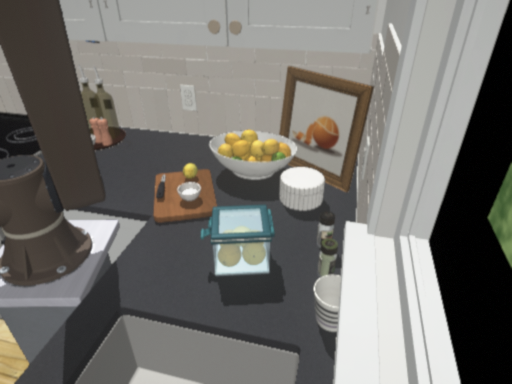

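View pics/top0.png

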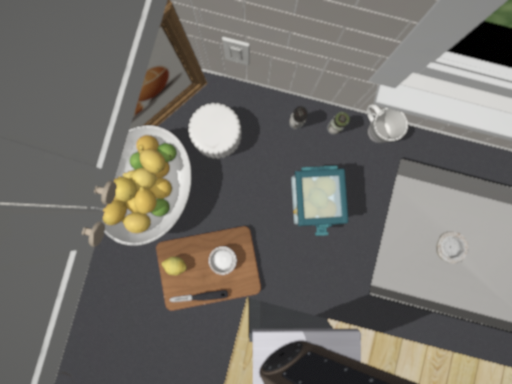

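The side view shows the jar around (241,240) with its clip at about (206,233). The top view shows the jar around (320,198) with its clip at about (322,230). Next I'll zoom in on both and build a teal mask.

```bash
python3 - <<'E'
import cv2,numpy as np
a=cv2.imread("pics/side0.png")[190:290,190:290];b=cv2.imread("pics/top0.png")[150:250,275:375]
cv2.imwrite("pics/z0.png",np.hstack([cv2.resize(x,(400,400),interpolation=cv2.INTER_CUBIC) for x in(a,b)]))
for n in("side","top"):
    im=cv2.imread(f"pics/{n}0.png");h=cv2.cvtColor(im,cv2.COLOR_BGR2HSV)
    m=cv2.inRange(h,(80,90,40),(105,255,255))
    c=max(cv2.findContours(m,cv2.RETR_EXTERNAL,cv2.CHAIN_APPROX_NONE)[0],key=cv2.contourArea)
    print(n,cv2.boundingRect(c),cv2.contourArea(c));cv2.imwrite(f"pics/m_{n}.png",m)
ms=np.hstack([cv2.resize(cv2.imread("pics/m_side.png")[190:290,190:290],(400,400)),cv2.resize(cv2.imread("pics/m_top.png")[150:250,275:375],(400,400))])
cv2.imwrite("pics/z1.png",cv2.resize(np.vstack([cv2.imread("pics/z0.png"),ms]),(600,600)))
E
```

```text
side (221, 206, 53, 32) 318.5
top (295, 166, 53, 69) 2776.5
```

View pics/z0.png

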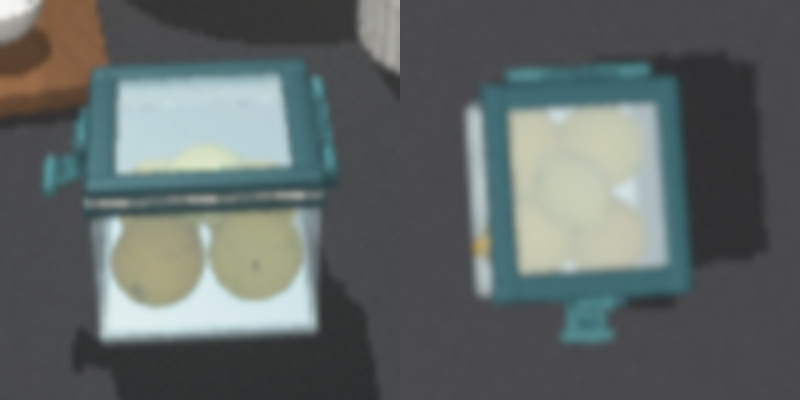

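View pics/z1.png

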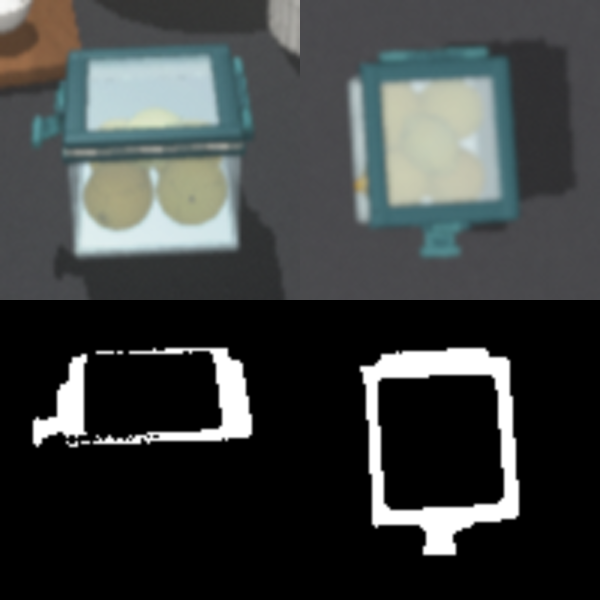

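The zooms show the bar at z0 (49,173), which is side pixel (201.9,232.9), and at z0 (587,336), which is top pixel (321.4,233.6). The lid's top-view corners in z0 are about (484,87), (677,77), (690,290) and (495,300). I'll triangulate from these.

```bash
cat > h.py <<'E'
from station import arm
import numpy as np
def ray(n,u,v):
    p=arm.camera_params(n);T=np.array(p["T"])
    return T[:3,3],T[:3,:3]@np.array([(u-p["cx"])/p["fx"],(v-p["cy"])/p["fy"],1])
def plane(n,u,v,z):
    o,d=ray(n,u,v);return o+d*(z-o[2])/d[2]
def tri(a,b):
    o1,d1=ray("side",*a);o2,d2=ray("top",*b)
    s=np.linalg.lstsq(np.c_[d1,-d2],o2-o1,rcond=None)[0]
    x,y=o1+d1*s[0],o2+d2*s[1];return (x+y)/2,np.linalg.norm(x-y)
E
python3 - <<'E'
from h import *
S=lambda x,y:(190+x/4-.375,190+y/4-.375);P=lambda x,y:(275+(x-400)/4-.375,150+y/4-.375)
np.set_printoptions(precision=4,suppress=True)
print("bar",tri(S(49,173),P(587,336)))
sc=[(94,68),(303,62),(322,180),(88,193)];# far-left, far-right, near-right, near-left
tc=[(495,300),(484,87),(677,77),(690,290)]
c=[]
for a,b in zip(sc,tc):
    print(tri(S(*a),P(*b)),plane("top",*P(*b),.131));c.append(plane("top",*P(*b),.131))
c=np.array(c);ctr=c.mean(0);v=(c[1]-c[0]+c[2]-c[3])/2;w=(c[0]-c[3]+c[1]-c[2])/2
print("ctr",ctr,"depth",np.linalg.norm(v),"width",np.linalg.norm(w),"yaw",np.arctan2(v[1],v[0]),np.arctan2(-w[0],w[1]))
print("bar ends top plane",plane("top",*P(561,337),.09),plane("top",*P(613,335),.09))
# expected bar from jar: lid centre at x~+? hinge 78, front -75 => use ctr
for yaw in(np.arctan2(v[1],v[0]),np.arctan2(-w[0],w[1])):
    x=np.array([np.cos(yaw),np.sin(yaw)]);print("bar from lid",ctr[:2]-x*(.099-.0),yaw)
E
```

```text
bar (array([ 0.4415, -0.0319,  0.092 ]), np.float64(0.0010979160345460962))
(array([0.4674, 0.0356, 0.1271]), np.float64(0.0012492819426513776)) [0.4669 0.036  0.131 ]
(array([0.6086, 0.0409, 0.1264]), np.float64(0.00017677253921304418)) [0.6079 0.0415 0.131 ]
(array([ 0.6146, -0.0878,  0.1294]), np.float64(0.00033545928808753855)) [ 0.6143 -0.0874  0.131 ]
(array([ 0.4737, -0.0939,  0.1265]), np.float64(0.001975635502393287)) [ 0.4728 -0.0928  0.131 ]
ctr [ 0.5405 -0.0257  0.131 ] depth 0.14134901786069992 width 0.12901619381340584 yaw 0.03865880666249723 0.04777815417933922
bar ends top plane [ 0.4402 -0.0145  0.09  ] [ 0.4414 -0.0503  0.09  ]
bar from lid [ 0.4415 -0.0295] 0.03865880666249723
bar from lid [ 0.4416 -0.0304] 0.04777815417933922
```

Bar at (0.4415, -0.031, 0.091), where the text gives z 0.090, and yaw is about 0.042. The lid's size and reach also agree. Now I'll work out the approach in the tool's axes.

```bash
cat >> h.py <<'E'
from scipy.spatial.transform import Rotation as Ro
def go(target,yaw,cmd=None,rot=None):
    s=arm.get_state();p=s["eef_pos"] if cmd is None else np.array(cmd);r=s["ee_rot"] if rot is None else rot
    R=Ro.from_euler("xyz",r).as_matrix();d=R.T@(np.array(target)-p)
    # target tool y along jar y (up to half turn); tool z is down so turn = -(dyaw)
    dy=(yaw-r[2]+np.pi/2)%np.pi-np.pi/2
    return np.round(d,4),round(-dy,4)
E
python3 -c "
from h import *
print(go([.4415,-.031,.20],.042,[.15,-.658,.227],[np.pi,0,-2.917]))"
```

```text
(array([-0.4238,  0.5463,  0.027 ]), 0.1826)
```

The rows are not in the units I measure in: shifts go in shares of 0.8 m and turns go in shares of 4 rad. I convert before sending: 0.546 m / 0.8 = 0.6825, -0.424 m / 0.8 = -0.53, 0.183 rad / 4 = 0.0458.

Call:
nudge_tcp:
  increments:
    - [0.06,[-0.53,0.6825,0.0338],0.0458]
    - [0.06,[-0.53,0.6825,0.0338],0.0458]
    - [0.06,[-0.53,0.6825,0.0338],0.0458]
    - [0.06,[-0.53,0.6825,0.0338],0.0458]
    - [0.06,[-0.53,0.6825,0.0338],0.0458]
    - [0.06,[-0.53,0.6825,0.0338],0.0458]
    - [0.06,[-0.53,0.6825,0.0338],0.0458]
    - [0.06,[-0.53,0.6825,0.0338],0.0458]
    - [0.06,[-0.53,0.6825,0.0338],0.0458]
    - [0.06,[-0.53,0.6825,0.0338],0.0458]
    - [0.06,[-0.53,0.6825,0.0338],0.0458]
    - [0.06,[-0.53,0.6825,0.0338],0.0458]
    - [0.06,[-0.53,0.6825,0.0338],0.0458]
    - [0.06,[-0.53,0.6825,0.0338],0.0458]
    - [0.06,[-0.53,0.6825,0.0338],0.0458]
    - [0.06,[-0.53,0.6825,0.0338],0.0458]
    - [0.06,[-0.53,0.6825,0.0338],0.0458]
    - [0.06,[-0.53,0.6825,0.0338],0.0458]
    - [0.06,[-0.53,0.6825,0.0338],0.0458]
    - [0.06,[-0.53,0.6825,0.0338],0.0458]
  grip_force: 30

```text
t: 1.77
eef_pos: [0.4415, -0.0314, 0.1992]
ee_rot: [-3.141, -0.001, -3.099]
force: [-0.1, -0.8, -0.8]
width: 0.0603
gripper_force: 0.0
```

```bash
python3 -c "
from h import *
print(arm.get_state()['q'],go([.4415,-.031,.072],.042))"
```

```text
[ 3.77036967e-01 -1.16883020e-02 -5.13687139e-01 -1.84032615e-04
 -1.06980668e+00 -1.90540328e+00] (array([-1.000e-04,  4.000e-04,  1.272e-01]), np.float64(0.0003))
```

Arrived where planned. Now descend astride the bar.

To row units: 0.128 m / 0.8 = 0.16, 0.115 m / 0.8 = 0.1438.

Call:
nudge_tcp:
  increments:
    - [0.06,[0,0,0.0375],0]
    - [0.06,[0,0,0.075],0]
    - [0.06,[0,0,0.1],0]
    - [0.06,[0,0,0.125],0]
    - [0.06,[0,0,0.1438],0]
    - [0.06,[0,0,0.16],0]
    - [0.06,[0,0,0.16],0]
    - [0.06,[0,0,0.16],0]

```text
t: 2.43
eef_pos: [0.4414, -0.0324, 0.0715]
ee_rot: [-3.141, -0.001, -3.101]
force: [-0.3, 0.4, 0.2]
width: 0.06
gripper_force: 0.0
```

```bash
python3 - <<'E'
from station import arm
import cv2,numpy as np
a=arm.grab_frame("side")[190:290,170:270,::-1];b=arm.grab_frame("top")[170:270,275:375,::-1]
cv2.imwrite("pics/g1.png",np.hstack([cv2.resize(x,(400,400),interpolation=cv2.INTER_CUBIC) for x in(a,b)]))
E
```

```text
(no output)
```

View pics/g1.png

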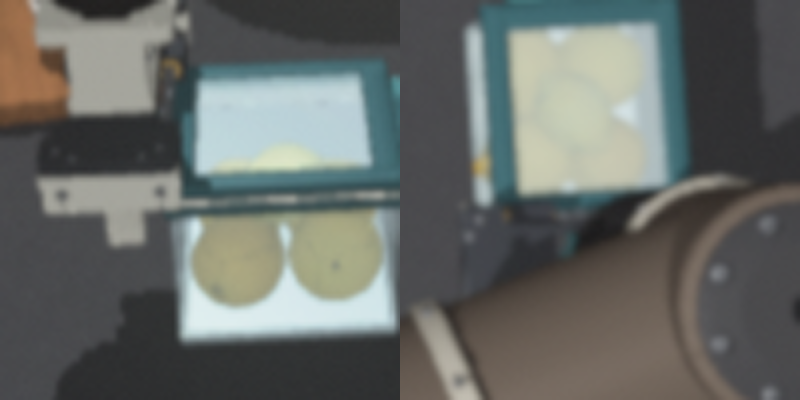

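The gripper straddles the bar with no contact: the near finger tip is at z0-scale (126,230) and nothing has shifted. I'll close gently at first so as not to shove the jar, and watch the side force.

Call:
nudge_tcp:
  increments:
    - [0.045,[0,0,0],0]
    - [0.04,[0,0,0],0]
    - [0.038,[0,0,0],0]
    - [0.036,[0,0,0],0]
    - [0.035,[0,0,0],0]
    - [0.034,[0,0,0],0]
    - [0.034,[0,0,0],0]
  grip_force: 5

```text
t: 3.12
eef_pos: [0.4422, -0.0307, 0.0716]
ee_rot: [3.141, 0.0, -3.1]
force: [-2.0, 5.7, 1.8]
width: 0.0343
gripper_force: 2.6
```

The +y finger touched first, so the bar sits slightly further towards +y. I'll centre by 1 mm and close.

To row units: 0.001 m / 0.8 = 0.0013.

Call:
nudge_tcp:
  increments:
    - [0.034,[0,0.0013,0],0]
    - [0.034,[0,0.0013,0],0]
    - [0.03,[0,0.0013,0],0]
    - [0.03,[0,0.0013,0],0]
  grip_force: 10

```text
t: 3.45
eef_pos: [0.4421, -0.0303, 0.0716]
ee_rot: [-3.141, 0.0, -3.1]
force: [-0.3, 0.9, 0.1]
width: 0.0335
gripper_force: 10.0
```

Centred at 34 mm, as it should be. Swing the bar along its arc (radius 41.6 mm) to just past level.

To row units: -0.0358 m / 0.8 = -0.0448, 0.0176 m / 0.8 = 0.022.

Call:
nudge_tcp:
  increments:
    - [0.03,[0,0,0],0]
    - [0.03,[0,0,0],0]
    - [0.03,[0.0038,0,-0.0033],0]
    - [0.03,[0.0078,0,-0.0068],0]
    - [0.03,[0.0113,0,-0.0108],0]
    - [0.03,[0.0141,0,-0.015],0]
    - [0.03,[0.0166,0,-0.0196],0]
    - [0.03,[0.0188,0,-0.0244],0]
    - [0.03,[0.0203,0,-0.0294],0]
    - [0.03,[0.0214,0,-0.0344],0]
    - [0.03,[0.0219,0,-0.0396],0]
    - [0.03,[0.022,0,-0.0448],0]
    - [0.03,[0.022,0,-0.0448],0]
    - [0.03,[0.022,0,-0.0448],0]
  grip_force: 30

```text
t: 4.62
eef_pos: [0.4234, -0.0312, 0.1072]
ee_rot: [-3.141, -0.002, -3.1]
force: [-2.1, -0.2, -2.0]
width: 0.033
gripper_force: 30.0
```

To row units: -0.0293 m / 0.8 = -0.0366, -0.0263 m / 0.8 = -0.0329.

Call:
nudge_tcp:
  increments:
    - [0.03,[-0.0005,0,-0.0051],0]
    - [0.03,[-0.0015,0,-0.0103],0]
    - [0.03,[-0.0031,0,-0.0153],0]
    - [0.03,[-0.005,0,-0.02],0]
    - [0.03,[-0.0075,0,-0.0246],0]
    - [0.03,[-0.0104,0,-0.029],0]
    - [0.03,[-0.0136,0,-0.0329],0]
    - [0.03,[-0.0174,0,-0.0366],0]
    - [0.03,[-0.0174,0,-0.0366],0]
    - [0.03,[-0.0174,0,-0.0366],0]
  grip_force: 30

```text
t: 5.45
eef_pos: [0.4377, -0.0306, 0.1372]
ee_rot: [-3.141, -0.001, -3.1]
force: [-6.5, 1.3, 3.9]
width: 0.0327
gripper_force: 30.0
```

```bash
python3 - <<'E'
from station import arm
import cv2,numpy as np
a=arm.grab_frame("side")[150:300,150:300,::-1]
cv2.imwrite("pics/g2.png",cv2.resize(a,(600,600),interpolation=cv2.INTER_CUBIC))
E
```

```text
(no output)
```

View pics/g2.png

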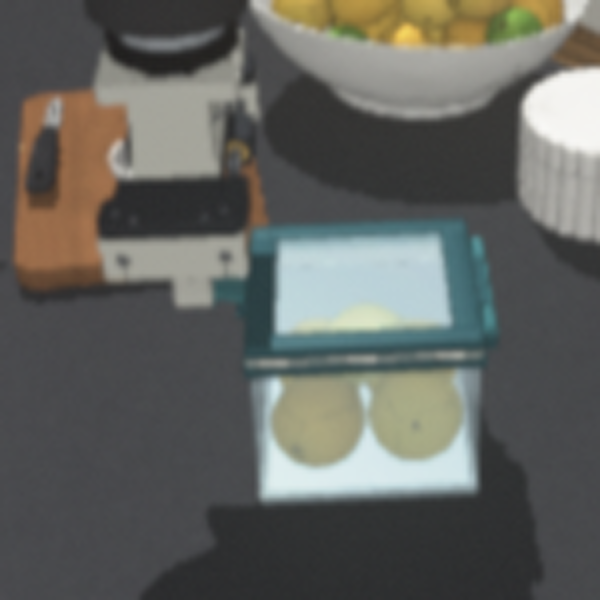

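The clip is well past level: the flap shows behind the finger at (228,290) and the lid is still closed at (250,360). The -6.5 N in x shows I'm about 1 mm inside the arc. I'll ease up to the stop and start breaking the seal in small steps, keeping the side force low.

Call:
nudge_tcp:
  increments:
    - [0.03,[0,0,-0.0013],0]
    - [0.03,[-0.0013,0,-0.0038],0]
    - [0.03,[-0.0025,0,-0.005],0]
    - [0.03,[-0.0025,0,-0.005],0]
  grip_force: 40

```text
t: 5.83
eef_pos: [0.4403, -0.0304, 0.1407]
ee_rot: [-3.142, -0.0, -3.1]
force: [-3.3, 0.3, -4.5]
width: 0.0326
gripper_force: 40.0
```

To row units: -0.003 m / 0.8 = -0.0038, -0.002 m / 0.8 = -0.0025.

Call:
nudge_tcp:
  increments:
    - [0.03,[0,0,-0.0013],0]
    - [0.03,[0,0,-0.0025],0]
    - [0.03,[0,0,-0.0038],0]
    - [0.03,[0,0,-0.0038],0]
    - [0.03,[0,0,-0.0038],0]
  grip_force: 40

```text
t: 6.25
eef_pos: [0.441, -0.0302, 0.1438]
ee_rot: [3.142, 0.001, -3.1]
force: [3.1, -0.9, -10.5]
width: 0.0325
gripper_force: 40.0
```

To row units: -0.006 m / 0.8 = -0.0075, -0.002 m / 0.8 = -0.0025.

Call:
nudge_tcp:
  increments:
    - [0.03,[-0.0006,0,-0.0013],0]
    - [0.03,[-0.0013,0,-0.0025],0]
    - [0.03,[-0.0016,0,-0.0038],0]
    - [0.03,[-0.002,0,-0.005],0]
    - [0.03,[-0.0023,0,-0.0063],0]
    - [0.03,[-0.0025,0,-0.0075],0]
    - [0.03,[-0.0025,0,-0.0075],0]
    - [0.03,[-0.0025,0,-0.0075],0]
  grip_force: 40

```text
t: 6.92
eef_pos: [0.4418, -0.0303, 0.1499]
ee_rot: [-3.142, -0.001, -3.1]
force: [-5.8, 0.8, 0.7]
width: 0.0325
gripper_force: 40.0
```

The seal has mostly let go under control, with the bar up about 10 mm. Continue along the arc.

To row units: -0.013 m / 0.8 = -0.0163, -0.001 m / 0.8 = -0.0013.

Call:
nudge_tcp:
  increments:
    - [0.03,[0.0013,0,-0.0013],0]
    - [0.03,[0.0006,0,-0.0038],0]
    - [0.03,[0,0,-0.0063],0]
    - [0.03,[-0.0009,0,-0.0088],0]
    - [0.03,[-0.0018,0,-0.0113],0]
    - [0.03,[-0.0026,0,-0.0138],0]
    - [0.03,[-0.0035,0,-0.0163],0]
    - [0.03,[-0.0035,0,-0.0163],0]
    - [0.03,[-0.0035,0,-0.0163],0]
  grip_force: 40

```text
t: 7.67
eef_pos: [0.4442, -0.0302, 0.1626]
ee_rot: [3.142, -0.002, -3.1]
force: [-5.7, 1.0, -0.4]
width: 0.0325
gripper_force: 40.0
```

Call:
nudge_tcp:
  increments:
    - [0.03,[0.0013,0,-0.0013],0]
    - [0.03,[0.0013,0,-0.0038],0]
    - [0.03,[0.0005,0,-0.0063],0]
    - [0.03,[-0.0005,0,-0.0088],0]
    - [0.03,[-0.0015,0,-0.0113],0]
    - [0.03,[-0.0025,0,-0.0144],0]
    - [0.03,[-0.0025,0,-0.0144],0]
    - [0.03,[-0.0025,0,-0.0144],0]
    - [0.03,[-0.0025,0,-0.0144],0]
  grip_force: 40

```text
t: 8.42
eef_pos: [0.447, -0.03, 0.1741]
ee_rot: [3.142, -0.0, -3.1]
force: [-4.1, 0.2, -1.5]
width: 0.0329
gripper_force: 40.0
```

```bash
python3 - <<'E'
from station import arm
import cv2,numpy as np
a=arm.grab_frame("side")[150:300,150:300,::-1];b=arm.grab_frame("top")[140:240,270:370,::-1]
cv2.imwrite("pics/g3.png",np.hstack([cv2.resize(a,(400,400),interpolation=cv2.INTER_CUBIC),cv2.resize(b,(400,400),interpolation=cv2.INTER_CUBIC)]))
E
```

```text
(no output)
```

View pics/g3.png

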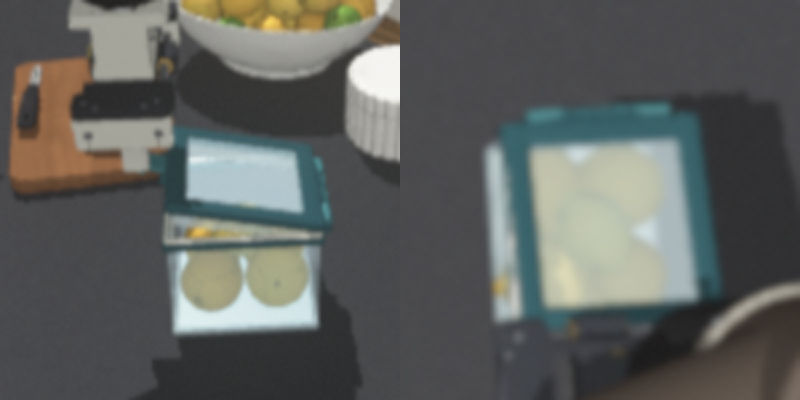

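The lid is ajar. The near front lid corner is at about (163,213) in the left panel and the collar's edge below it at about (165,243). The spice jars, lemon and bowl are not in reach of the arm. I'll measure the gap on the vertical plane of the jar's near side.

```bash
python3 - <<'E'
from h import *
import cv2
k=150/400
def vp(u,v):
    o,d=ray("side",150+u*k-.3,150+v*k-.3)
    n=np.array([-np.sin(.042),np.cos(.042),0]);q=np.array([.4728,-.0928,0])
    return o+d*((q-o)@n)/(d@n)
for p in[(163,213),(165,243),(322,243),(328,226)]:print(p,vp(*p).round(4))
def arc(b,hz=.122):
    pass
s=arm.get_state();b=s["eef_pos"]+[0,0,.0188]
# closed bar at stop: jar x = bar_clipped -0.4mm
print("bar rise",b[2]-.1581,"lid angle~",(b[2]-.1581)/.1755)
a=cv2.imread("pics/g3.png")[:,:400][110:270,130:350];cv2.imwrite("pics/g4.png",cv2.resize(a,(660,480),interpolation=cv2.INTER_CUBIC))
E
```

```text
(163, 213) [ 0.4744 -0.0927  0.1509]
(165, 243) [ 0.4738 -0.0928  0.1164]
(322, 243) [ 0.6161 -0.0868  0.1091]
(328, 226) [ 0.6211 -0.0866  0.1288]
bar rise 0.03475469940167483 lid angle~ 0.19803247522321843
```

View pics/g4.png

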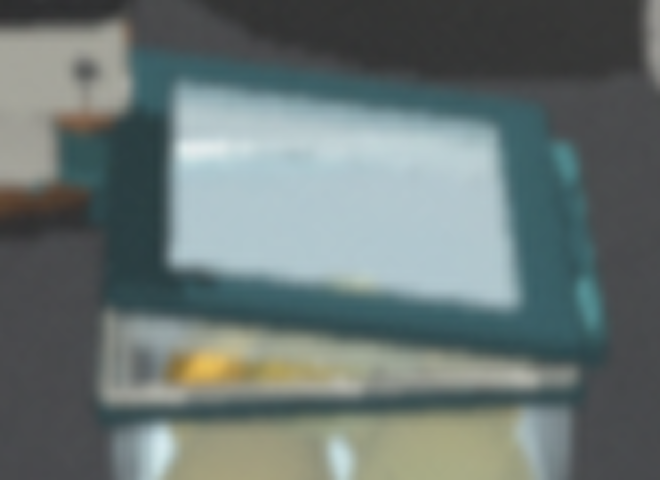

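The lid is clearly ajar at 31–35 mm above the rim by both vision and kinematics (angle about 0.19–0.2). The bar is held with the clip up. I'll hold briefly to confirm it's steady, then hand in.

To row units: 0.001 m / 0.8 = 0.0013.

Call:
nudge_tcp:
  increments:
    - [0.03,[0.0013,0,0.0013],0]
    - [0.03,[0.0013,0,0.0013],0]
    - [0.03,[0.0013,0,0.0013],0]
    - [0.03,[0.0013,0,0.0013],0]
    - [0.03,[0.0013,0,0.0013],0]
    - [0.03,[0.0013,0,0.0013],0]
  grip_force: 40

```text
t: 9.02
eef_pos: [0.4463, -0.0301, 0.1732]
ee_rot: [-3.142, 0.0, -3.1]
force: [-2.8, 0.6, -2.2]
width: 0.0324
gripper_force: 40.0
```

```bash
python3 -c "
from station import arm
print(arm.job_done())"
```

```text
the job is handed in; nothing more can be done
None
```

The job is handed in at t ≈ 9 s: the clip is up past level, the seal broke in small steps without the lid flying up, and the gripper still holds the lid with its front edge about 3 cm above the rim (31–35 mm measured, then lowered by about 1 mm); the jar showed no visible shift, and the arm stayed clear of the lemon, salt bowl and spice jars.

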